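# Swing the marking template on its pin to the round stud

## Robot

A 6-joint arm with a two-finger parallel gripper is mounted at the origin on a cart in front of the work surface, level with it; the furniture and walls round the work are solid. World frame = base frame: x ahead of the robot, y to its left, z up, the work surface at z = 0. Lengths are in m, angles in degrees, forces in N, time in s.
With the tool pointing down it reaches from about 0.325 to 0.775 m from the base axis. Payload 5.5 kg.
Tool frame: the origin (TCP) lies at the centre of the arm's flange, where the gripper is bolted on; the fingertips stand 182 mm ahead of it and the grasp point (between the pads) lies 163 mm ahead of it; z points along the fingers, y is the direction in which the jaws open and shut (so a half turn about z gives the same grasp; the last joint's range is limited). The gripper opens to 88 mm and grips with 3 to 60 N. Pads are 20 mm wide; open, the fingers measure 115 mm over their backs; the gripper's body (75 mm by 178 mm) begins 61 mm behind the grasp point.
Start: joints at [64.59, 5.22, 70.514, -0, 104.267, -3.249], TCP at [0.226, 0.556, 0.405] pointing down, gripper open.
Joint ranges: [-164.24, 164.24], [-49.07, 125.15], [9.68, 141.18], [-86.29, 266.29], [3.28, 154.24], [-151.56, 151.56]. Speed limits (degrees/s): [147.25, 147.25, 172.46, 180, 180, 180].

## Interface

Orientations are given as [roll, pitch, yaw] about the fixed x, y, z axes, in that order (R = Rz(yaw) Ry(pitch) Rx(roll)).
In Python, from station import r gives the robot as it stands. The module is installed in compiled form; this text tells all that it offers. Calls block until the motion is done:
- r.reach(position, orientation): joint-space move of the TCP to a pose.
- r.servo_line(position, rotation=None, speed=0.15): straight line of the TCP; rotation=None keeps the orientation; speed is the mean speed in m/s.
- r.move_joints(angles): joint-space move.
- r.let_go() and r.grab(squeeze=None): open the fingers fully, or close them until they stop; squeeze is the grip in N (None keeps the last).
- r.wait(seconds).
- r.inverse_kinematics(position, orientation): joint angles nearest the present ones, or None.
- r.sense(): the state.
- r.snapshot(name): name is "scene" or "side" or "wrist"; returns a dict with "frame" (480x640x3 uint8, red, green, blue), "fx", "fy", "cx", "cy" (pixels), "R" (3x3) and "t" (3): a world point X has camera coordinates R X + t. Camera axes: x right, y down, z forward; pixel columns grow to the right and rows downward; lengths in m; the calibration is good to about 2 mm. A picture is of the moment at which its call begins. There is no depth.
A pose or a line that the arm cannot do raises r.IKError and nothing moves.
- r.hand_in(): hands the job in, once; it reports no verdict.
The state is a dict: "clock": time; "joints": joint angles; "joint_vel": joint speeds; "joint_torque": joint torques, N m; "tcp_pos": TCP position; "orientation": TCP orientation; "contact_force": force on the tool from outside, world axes, zero at the start; "torque": the same for the moment, N m; "opening": finger opening in m.
Only numpy, scipy, OpenCV 4.12 (cv2) and the standard library are available. Lean on these libraries where they do the work, as an engineer would, in place of code of your own. Each camera call takes 0.05 s, during which the arm holds its last target.

## Task

On the mending board, set the dark wooden template for the next seam: push it against the pivot pin so that it swings until it points straight at the round stud, not the square one. Slide it flat on the board without lifting it, leave its notch sitting on the pin, and do not disturb the thread spool on the board.

Things in the scene. Friction and masses are not known exactly. Their poses are not given: they have to be found in the camera images.
- template_mid (a point): Centre, half-way up, of the loose dark wooden template: bar 200 (y) x 40 (x) x 14 mm, 0.14-0.28 kg, flat on the board, whose top is 10 mm over the worktop. Its +x long edge has a notch mid-way, 20 mm wide, 16 deep: home, the pin's axis is at x=+9 mm, y=0 here; at first up to 8 mm short. Pushing the plain -x edge near one end, towards the pin's side, swings that end round the pin.
- pivot_pin (a point): Top centre of the upright steel pivot pin, 10 mm in diameter, 28 mm tall, fixed in the board. Its frame is the board's: y along its 310 mm length, x across it (the studs' side; about the robot's left), z up. From the pin the fixed light wooden board reaches 75 mm to -x, 130 mm to +x and 155 mm to each side.
- round_stud_top (a point): Top centre of the round steel stud, 18 mm in diameter, 20 mm tall, fixed on the board's +x half, 120 to 146 mm from the pin, near one end of the board or the other. A square stud (18 x 18 x 20 mm), not wanted, stands near the other end. The template's nearer end swings towards the round stud and, pointing at it, stays about 10 to 40 mm clear of it.
- spool_mid (a point): Centre, half-way up, of a loose upright thread spool, 25 mm in diameter, 50 mm tall, pale thread, wooden ends, standing on the board on the pin's +x side, between the two studs, outside the template's way.
Things that resemble listed ones, but are neither listed nor needed, are in the scene too. There is more than one size of the part that bears template_mid; the job needs the smaller.

How it is judged:
By the outcome, as a careful person would: the job done as asked, in the order asked, and still so for the second after the job is handed in, with the robot touching nothing.
It also fails if it takes over 29 s, if anything falls off the work surface, if the arm or the gripper's body presses on something with over 40 N, if the wrist force passes 120 N, or if a joint passes its speed limit or range.

## Working session

There is one attempt and no reset: what is moved stays moved. The work goes in short steps, each a Python script; the robot and the scene stay as the last script left them, time stands still between calls to the robot, and variables do not carry over. Pictures are saved under pics/ and viewed, and the job is handed in when it is done.

```bash
mkdir -p pics; cat > h.py <<'E'
import numpy as np, cv2, pickle
from station import r
def snap(n,name):
    s=r.snapshot(n); cv2.imwrite(f'pics/{name}.png',s['frame'][:,:,::-1]); pickle.dump(s,open(f'pics/{name}.pkl','wb')); return s
def ray(s,u,v,z):
    R=np.array(s['R']);t=np.array(s['t']);c=-R.T@t
    d=R.T@np.array([(u-s['cx'])/s['fx'],(v-s['cy'])/s['fy'],1]); return c+d*(z-c[2])/d[2]
def proj(s,X):
    p=np.array(s['R'])@np.array(X)+np.array(s['t']); return s['fx']*p[0]/p[2]+s['cx'],s['fy']*p[1]/p[2]+s['cy']
E
python3 - <<'E'
from h import *
for n in ('scene','side','wrist'):
    s=snap(n,n+'0'); print(n,-np.array(s['R']).T@s['t'],s['fx'])
print(r.sense())
E
```

```text
scene [0.0643595  1.09617872 0.49244949] 451.4480482146734
side [ 0.41765227 -0.1144859   0.59063025] 574.7050065252098
wrist [0.15973539 0.58292401 0.38338483] 407.3706267366414
{'clock': 0.15, 'joints': array([ 6.45881010e+01,  5.25434144e+00,  7.05667954e+01, -7.22124884e-04,
        1.04265242e+02, -3.24831035e+00]), 'joint_vel': array([ 0.01227823, -0.07152332, -0.21914497, -0.03640193, -0.08273842,
        0.11361568]), 'joint_torque': array([ 1.47161587e-03, -4.47046101e+01, -4.06905591e+01,  6.98935543e-02,
        2.74482532e-02, -1.20960085e-04]), 'tcp_pos': array([0.22637491, 0.55571568, 0.40374693]), 'orientation': array([-1.79913720e+02, -4.19551809e-03,  1.57836231e+02]), 'contact_force': array([-0.73281635,  0.15654485, -0.04583499]), 'torque': array([-0.03363881, -0.03908508,  0.00207183]), 'opening': 0.08771916308247814}
```

View pics/scene0.png

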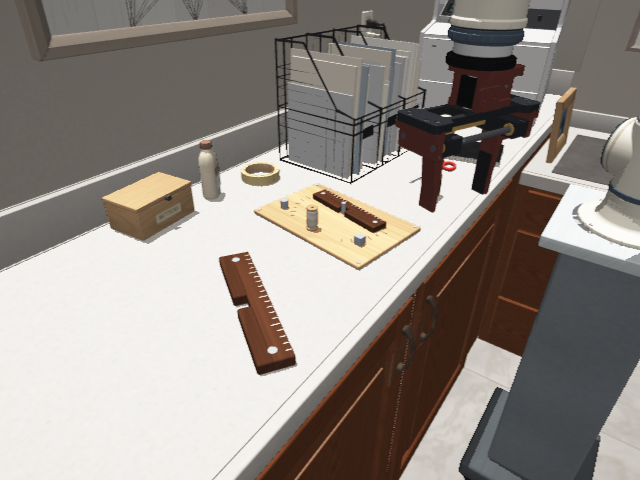

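View pics/side0.png

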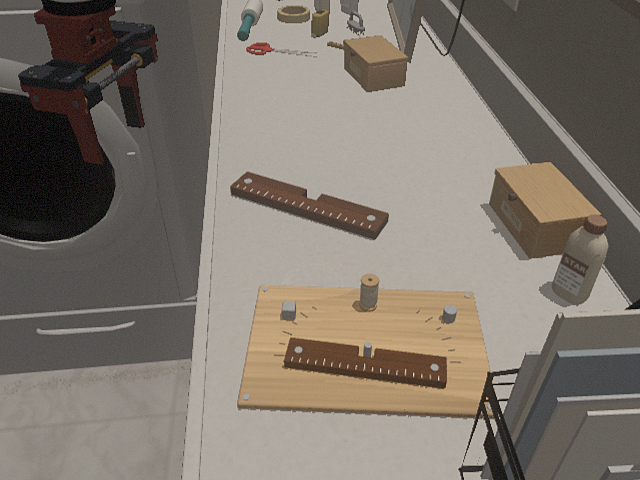

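View pics/wrist0.png

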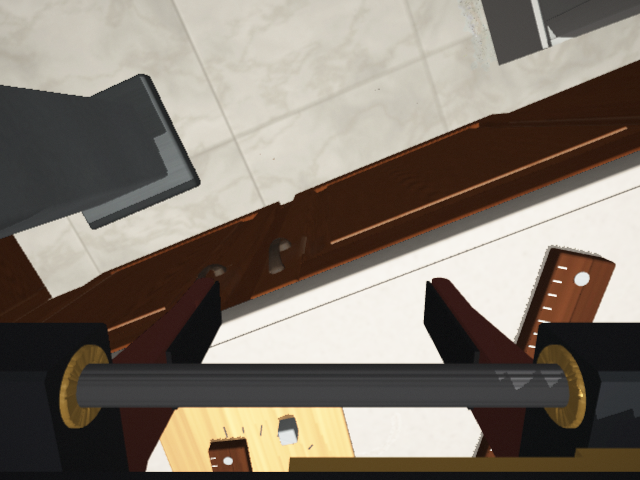

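Side view: the template on the board is at about (365,362) with the pin at (367,348). The longer bar at (310,205) lies off the board, so it isn't the smaller part. The spool is at (369,292). The studs are at (288,310), which looks square, and (449,313), which looks round. I'll confirm these in a crop.

```bash
python3 - <<'E'
import cv2
a=cv2.imread('pics/side0.png')[270:420,230:500]
cv2.imwrite('pics/c1.png',cv2.resize(a,None,fx=2.9,fy=2.9,interpolation=cv2.INTER_CUBIC))
a=cv2.imread('pics/scene0.png')[170:280,240:440]
cv2.imwrite('pics/c2.png',cv2.resize(a,None,fx=4,fy=4,interpolation=cv2.INTER_CUBIC))
E
```

```text
(no output)
```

View pics/c1.png

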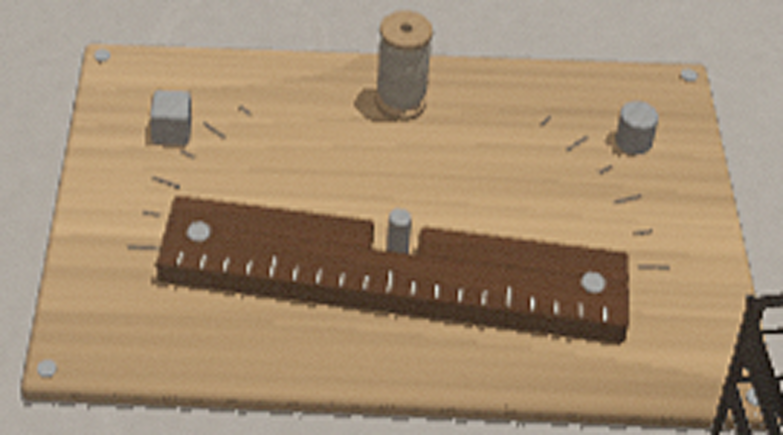

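View pics/c2.png

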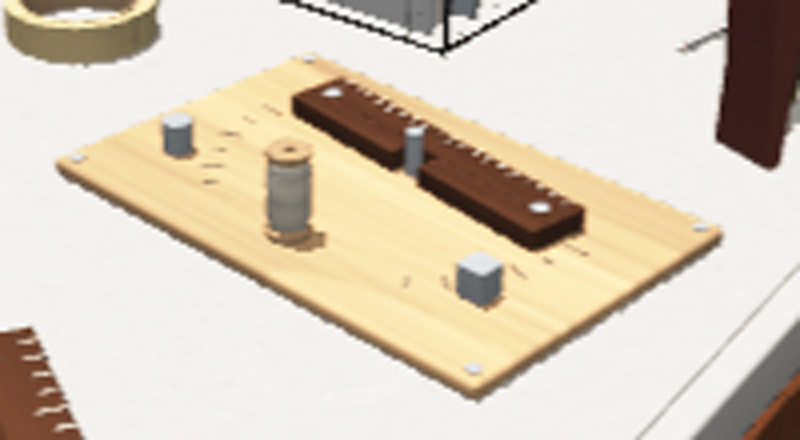

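```bash
cat >> h.py <<'E'
def tri(a,pa,b,pb):
    P=[np.array(s['fx'])*0+np.array([[s['fx'],0,s['cx']],[0,s['fy'],s['cy']],[0,0,1]])@np.c_[s['R'],s['t']] for s in (a,b)]
    X=cv2.triangulatePoints(P[0],P[1],np.array(pa,float).reshape(2,1),np.array(pb,float).reshape(2,1)); return (X[:3]/X[3]).ravel()
def screws(s,box):
    # bright screw discs on the dark template, in a pixel box
    x0,y0,x1,y1=box; f=s['frame'][y0:y1,x0:x1].astype(int)
    dark=((f.sum(2)<330)&(f[...,0]-f[...,2]>15)).astype(np.uint8)
    return dark
E
python3 - <<'E'
from h import *
S=pickle.load(open('pics/side0.pkl','rb'));C=pickle.load(open('pics/scene0.pkl','rb'))
c1=lambda u,v:((u+.5)/2.9-.5+230,(v+.5)/2.9-.5+270)
c2=lambda u,v:((u+.5)/4-.5+240,(v+.5)/4-.5+170)
for n,a,b,z in [('pin',(399,215),(414,130),.038),('round',(638,109),(178,121),.030),('square',(172,101),(480,263),.030),('spool',(405,28),(289,149),.060),('scrA',(199,231),(540,207),.024),('scrB',(593,282),(332,92),.024),
 ('cornNL',(102,56),(473,368),.01),('cornFL',(689,75),(77,157),.01),('cornNR',(46,368),(701,228),.01)]:
    print(n,ray(S,*c1(*a),z).round(4),ray(C,*c2(*b),z).round(4),tri(S,c1(*a),C,c2(*b)).round(4))
f=S['frame']; hsv=cv2.cvtColor(f,cv2.COLOR_RGB2HSV)
print([ (p,f[p[1],p[0]],hsv[p[1],p[0]]) for p in [(320,358),(320,372),(400,375),(330,330)]])
E
```

```text
pin [0.5247 0.346  0.038 ] [0.5238 0.3458 0.038 ] [0.5244 0.3457 0.0381]
round [0.6473 0.4037 0.03  ] [0.6438 0.4022 0.03  ] [0.6458 0.4021 0.0307]
square [0.4325 0.4317 0.03  ] [0.4296 0.4321 0.03  ] [0.4316 0.4315 0.0297]
spool [0.5419 0.4379 0.06  ] [0.5413 0.4377 0.06  ] [0.5417 0.4377 0.0601]
scrA [0.4394 0.358  0.024 ] [0.4379 0.3568 0.024 ] [0.4388 0.3573 0.0245]
scrB [0.6028 0.3129 0.024 ] [0.6025 0.3107 0.024 ] [0.6022 0.312  0.0249]
cornNL [0.4004 0.4859 0.01  ] [0.3998 0.4859 0.01  ] [0.4002 0.4858 0.0099]
cornFL [0.6868 0.4421 0.01  ] [0.6864 0.4403 0.01  ] [0.6861 0.4411 0.0108]
cornNR [0.3718 0.3043 0.01  ] [0.3695 0.3035 0.01  ] [0.3709 0.3039 0.0102]
[((320, 358), array([100,  70,  47], dtype=uint8), array([ 13, 135, 100], dtype=uint8)), ((320, 372), array([106,  85,  63], dtype=uint8), array([ 15, 103, 106], dtype=uint8)), ((400, 375), array([97, 65, 48], dtype=uint8), array([ 10, 129,  97], dtype=uint8)), ((330, 330), array([190, 159, 119], dtype=uint8), array([ 17,  95, 190], dtype=uint8))]
```

Both views agree within about 3 mm, and the heights match. The pin is at (0.524, 0.346) and the round stud at (0.646, 0.403), 134 mm apart. The board template's screws are symmetric about the notch and it reads about 3 mm short of home, as described. Next I'll check clearance to the rack and the bottle, then the joint solutions.

```bash
python3 - <<'E'
from h import *
C=pickle.load(open('pics/scene0.pkl','rb'));S=pickle.load(open('pics/side0.pkl','rb'))
for p in [(352,180),(280,160),(425,105),(211,198)]: print(p,ray(C,*p,0).round(3))
for p in [(462,468),(572,298)]: print('S',p,ray(S,*p,0).round(3))
b=tri(S,(490,375),C,(354,107)) ; print('rack top corner?',b.round(3))
for p in [(354,107),(277,40),(424,90)]: print('top@.25',ray(C,*p,0.2).round(3))
pin=np.array([.5244,.3457])
for th in (-15.5,0,15,28):
    t=np.radians(th);u=np.array([np.cos(t),np.sin(t)]);n=np.array([-u[1],u[0]])
    p=pin+.08*u-(9+20+10)*.001*n
    q=r.inverse_kinematics([*p,.197],[180,0,th+90]); print(th,p.round(3),None if q is None else np.round(q,1))
E
python3 -c "
import cv2
a=cv2.imread('pics/scene0.png')[0:200,250:450];cv2.imwrite('pics/c3.png',cv2.resize(a,None,fx=3,fy=3))"
```

```text
(352, 180) [0.611 0.164 0.   ]
(280, 160) [0.847 0.172 0.   ]
(425, 105) [ 0.751 -0.608  0.   ]
(211, 198) [0.828 0.454 0.   ]
S (462, 468) [0.606 0.193 0.   ]
S (572, 298) [0.84  0.431 0.   ]
rack top corner? [0.6   0.179 0.189]
top@.25 [0.596 0.2   0.2  ]
top@.25 [ 1.353 -0.435  0.2  ]
top@.25 [ 0.533 -0.045  0.2  ]
-15.5 [0.591 0.287] [22.9 17.  78.4 -0.  84.6 38.4]
0 [0.604 0.307] [24.  20.1 74.6 -0.  85.3 24. ]
15 [0.612 0.329] [25.4 22.7 71.5 -0.  85.9 10.4]
28 [0.613 0.349] [26.9 24.3 69.3  0.  86.3 -1.1]
```

View pics/c3.png

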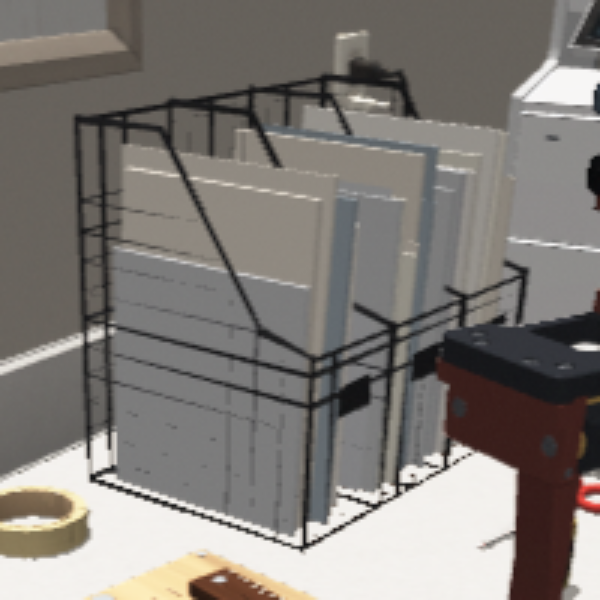

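Rack front corner is at about (0.61, 0.18), leaving the gripper body roughly 25 mm of clearance, which is enough. I'll close the fingers, hover behind the far end of the -x edge and descend.

```bash
cat >> h.py <<'E'
PIN=np.array([.5244,.3457])
def pose(th,off,s=.075):
    t=np.radians(th);u=np.array([np.cos(t),np.sin(t)]);n=np.array([-u[1],u[0]])
    return PIN+s*u-off*n,[180,0,th+90]
def st():
    x=r.sense(); print(round(x['clock'],2),x['tcp_pos'].round(4),x['orientation'].round(1),'F',x['contact_force'].round(1),'op',round(x['opening'],4)); return x
E
python3 - <<'E'
from h import *
r.grab(5)
p,o=pose(-15.5,.052)
r.reach([*p,.27],o); st()
r.servo_line([*p,.195],speed=.1); st()
snap('side','side1'); snap('wrist','wrist1'); snap('scene','scene1')
E
python3 -c "
import cv2
a=cv2.imread('pics/side1.png')[240:440,230:500];cv2.imwrite('pics/c4.png',cv2.resize(a,None,fx=2.9,fy=2.9))
a=cv2.imread('pics/scene1.png')[100:280,230:440];cv2.imwrite('pics/c5.png',cv2.resize(a,None,fx=3,fy=3))"
```

```text
3.22 [0.5823 0.2766 0.2707] [ 1.80e+02 -1.00e-01  7.46e+01] F [-0.5 -0.9  0.2] op 0.0002
4.12 [0.583  0.2757 0.1957] [179.9  -0.   74.5] F [ 1.2 -0.   0.3] op 0.0005
```

View pics/c4.png

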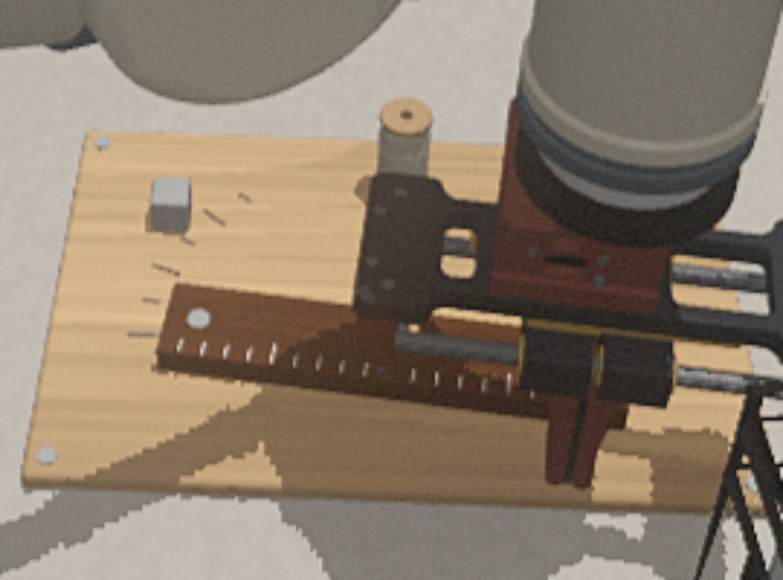

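View pics/c5.png

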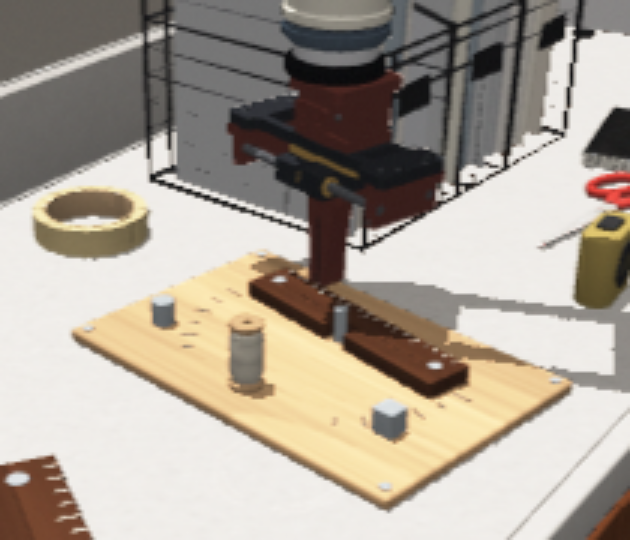

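View pics/wrist1.png

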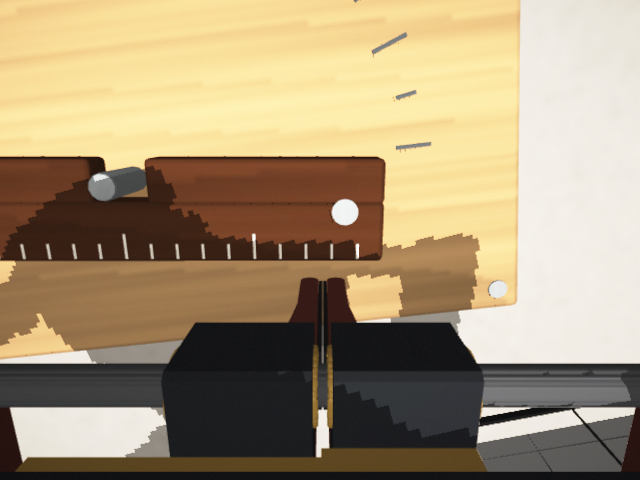

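The wrist view shows the closed fingers (325,290) just behind the plain ruled edge (row 260), parallel to it and near the far end, with the pin in the notch (105,187). I'll push now: seat it, then arc about the pin.

```bash
cat >> h.py <<'E'
def go(th,off,speed=.05,s=.075,z=.195):
    p,o=pose(th,off,s); r.servo_line([*p,z],o,speed=speed)
E
python3 - <<'E'
from h import *
go(-15.5,.042); st(); go(-15.5,.039,.04); x=st()
for th in (-8,0,8,16,22):
    go(th,.039); x=st()
    if np.abs(x['contact_force']).max()>25: break
snap('side','side2'); snap('wrist','wrist2'); snap('scene','scene2')
E
python3 -c "
import cv2
a=cv2.imread('pics/side2.png')[240:440,230:500];b=cv2.imread('pics/scene2.png')[130:280,230:440]
cv2.imwrite('pics/c6.png',cv2.resize(a,None,fx=2.9,fy=2.9));cv2.imwrite('pics/c7.png',cv2.resize(b,None,fx=3.8,fy=3.8))"
```

```text
4.62 [0.5855 0.2857 0.195 ] [180.   -0.   74.5] F [-0.7 -0.5  0.6] op 0.0005
4.87 [0.5862 0.2882 0.1949] [-180.     0.    74.5] F [ 0.8 -0.3 -0.9] op 0.0007
5.24 [0.5932 0.2966 0.1949] [-180.     0.    81.9] F [-0.1 -0.8 -0.6] op 0.0008
5.62 [0.5993 0.3065 0.1949] [-180.     0.    89.8] F [-0.8  0.3  0.9] op 0.0006
6.01 [0.604  0.3173 0.195 ] [-180.     0.    97.8] F [-0.7  0.5  0.1] op 0.0004
6.39 [0.6072 0.3287 0.195 ] [-180.     0.   105.8] F [ 0.2 -0.5  0. ] op 0.0005
6.72 [0.6085 0.3374 0.195 ] [-180.     0.   111.8] F [ 0.5 -0.4  0.5] op 0.0008
```

View pics/c7.png

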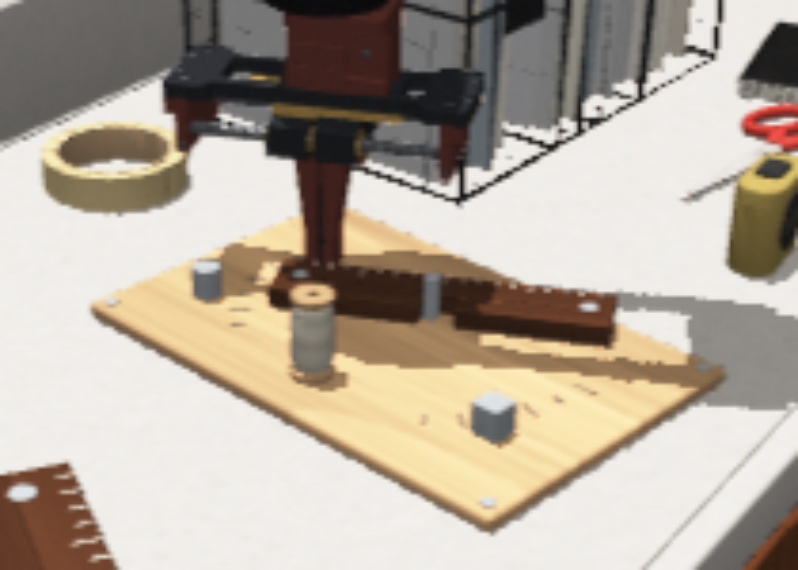

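View pics/wrist2.png

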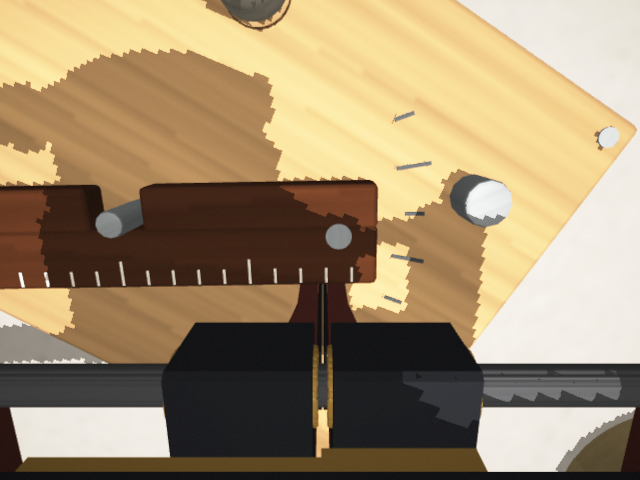

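The bar has swung with the fingers and the pin is in the notch. The spool and studs are untouched. I'll measure the bar's angle in the wrist image.

```bash
cat >> h.py <<'E'
RND=np.array([.6458,.4021])
def report(W,tl,tr,bl,br,scr,pin,stud,ztop=.024):
    g=lambda p,z:ray(W,*p,z)[:2]
    for n,a,b in (('top',tl,tr),('bot',bl,br)):
        d=g(b,ztop)-g(a,ztop); print(n,'edge angle',np.degrees(np.arctan2(d[1],d[0])).round(2))
    d=g(br,ztop)-g(bl,ztop); u=d/np.linalg.norm(d); n=np.array([-u[1],u[0]])
    w=(g(tr,ztop)-g(br,ztop))@n; P=g(pin,.038); T=g(stud,.03); e=g(br,ztop)
    print('width',w.round(4),'pin',P.round(4),'stud',T.round(4),'scr',g(scr,ztop).round(4))
    print('pin above ruled edge',((P-e)@n).round(4),'(home .029); pin-to-end',((e-P)@u).round(4),'(home .100)')
    c=e+n*.02
    print('stud off centreline',((T-c)@n).round(4),'angle needed',np.degrees(np.arctan2(*((T-(c-.1*u))[::-1]))).round(2),'pin->stud',np.degrees(np.arctan2(*((T-P)[::-1]))).round(2))
E
python3 - <<'E'
from h import *
W=pickle.load(open('pics/wrist2.pkl','rb'))
f=W['frame']; hsv=cv2.cvtColor(f,cv2.COLOR_RGB2HSV)
# edge rows by max gradient of value in red channel
g=f[...,0].astype(int)
for x in (0,30,70,160,200,230,260,290,310,330,360,370):
    c=g[:,x]; m=(c<120); rows=np.where((c[150:320]<125))[0]+150
    d=np.diff(c[150:320]); print(x,'top',150+int(np.argmin(d[:60])),'bot',210+int(np.argmax(d[60:])),end=' | ')
a=f[160:310,0:520,::-1]; cv2.imwrite('pics/c8.png',cv2.resize(a,None,fx=1.5,fy=1.5,interpolation=cv2.INTER_CUBIC))
E
```

```text
0 top 183 bot 288 | 30 top 185 bot 287 | 70 top 184 bot 271 | 160 top 183 bot 286 | 200 top 182 bot 285 | 230 top 181 bot 285 | 260 top 181 bot 284 | 290 top 180 bot 284 | 310 top 180 bot 283 | 330 top 180 bot 226 | 360 top 179 bot 282 | 370 top 179 bot 282 |
```

View pics/c8.png

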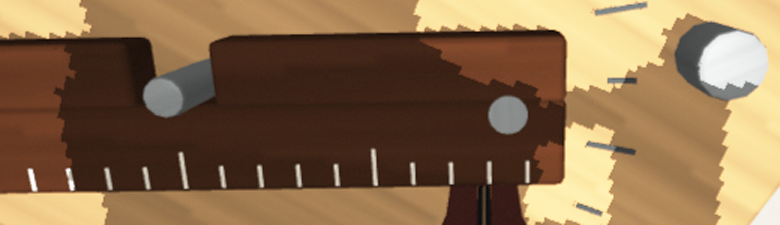

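```bash
python3 - <<'E'
from h import *
W=pickle.load(open('pics/wrist2.pkl','rb'))
report(W,(0,191),(370,184),(0,288),(376,282),(338.5,237),(108.7,225),(488,203))
E
```

```text
top edge angle 22.9
bot edge angle 22.78
width 0.0387 pin [0.5254 0.3473] stud [0.6466 0.4026] scr [0.6024 0.3696]
pin above ruled edge 0.0279 (home .029); pin-to-end 0.0943 (home .100)
stud off centreline 0.0119 angle needed 27.69 pin->stud 24.51
```

The bar reads 22.8° and the target is about 28.4°, with its centreline through the stud. It rolled about 5 mm along the pin, so the pin now touches the notch's far wall. Before the last trim I'll re-centre it with a gentle push on the near end face.

```bash
python3 - <<'E'
from h import *
A=22.8
go(22,.052,.08)
go(22,.052,.2,z=.25)
p,o=pose(A,.009,-.126); r.reach([*p,.25],o); r.servo_line([*p,.195],o,speed=.12); st()
W=snap('wrist','wrist3')
go(A,.009,.04,s=-.1125); st(); snap('wrist','wrist4')
E
python3 -c "
import cv2,numpy as np
cv2.imwrite('pics/c9.png',np.vstack([cv2.imread(f'pics/wrist{i}.png')[60:340] for i in (3,4)]))"
```

```text
9.04 [0.4123 0.2886 0.1946] [-180.     0.   112.8] F [-0.2  0.2  0.4] op 0.0005
9.57 [0.4244 0.2939 0.195 ] [180.    0.  112.8] F [ 0.4 -0.2  0.2] op 0.0006
```

View pics/c9.png

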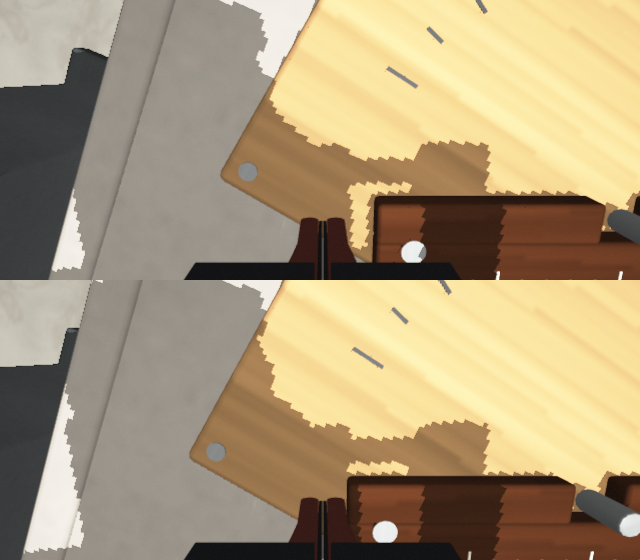

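The bar's screw shifted 28 px where a static bar would shift about 36 px, so it has moved about 2.8 mm along. I'll push 2.3 mm more, then go back to the far end for the trim.

```bash
python3 - <<'E'
from h import *
A=22.8
go(A,.009,.03,s=-.1102); st()
go(A,.009,.1,s=-.126); go(A,.009,.2,s=-.126,z=.25)
p,o=pose(22,.052); r.reach([*p,.25],o); r.servo_line([*p,.195],o,speed=.12); st()
snap('wrist','wrist5')
go(22,.0405,.05); go(25.5,.039,.04); st(); snap('wrist','wrist6')
E
python3 -c "
import cv2,numpy as np
cv2.imwrite('pics/c10.png',np.vstack([cv2.imread(f'pics/wrist{i}.png')[60:340] for i in (5,6)]))"
```

```text
9.88 [0.4263 0.2947 0.195 ] [180.   -0.  112.8] F [-0.6  0.5  0.6] op 0.0007
12.05 [0.613  0.3257 0.1953] [180.  -0. 112.] F [-0.  -0.4  1.5] op 0.0006
12.8 [0.6089 0.3428 0.1949] [-180.     0.   115.4] F [-0.2 -0.3 -0. ] op 0.0003
```

View pics/c10.png

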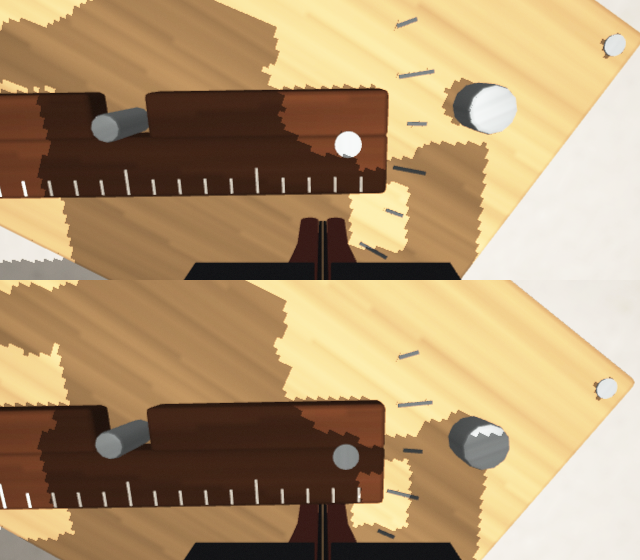

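```bash
cat >> h.py <<'E'
def botedge(W,r0=262,r1=300,xs=range(5,290,3)):
    g=cv2.cvtColor(W['frame'],cv2.COLOR_RGB2HSV)[...,2].astype(float); g=cv2.GaussianBlur(g,(1,3),0)
    pts=[]
    for x in xs:
        d=np.diff(g[r0:r1,x]); k=int(np.argmax(d))
        pts.append((x,r0+k+.5))
    pts=np.array(pts,np.float32)
    vx,vy,x0,y0=cv2.fitLine(pts,cv2.DIST_HUBER,0,.01,.01).ravel()
    return lambda x:(x,y0+(x-x0)*vy/vx)
E
python3 - <<'E'
from h import *
for n,br,scr,pin,stud in (('wrist2',376,(338.5,237),(108.7,225),(488,203)),('wrist6',384.5,(346,236.5),(109,225),(487,225))):
    W=pickle.load(open(f'pics/{n}.pkl','rb')); e=botedge(W); print(n,e(0),e(br))
    report(W,(0,191),(370,184),e(0),e(br),scr,pin,stud)
E
```

```text
wrist2 (0, np.float32(288.58197)) (376, np.float32(282.42365))
top edge angle 22.9
bot edge angle 22.81
width 0.0389 pin [0.5254 0.3473] stud [0.6466 0.4026] scr [0.6024 0.3696]
pin above ruled edge 0.0281 (home .029); pin-to-end 0.0943 (home .100)
stud off centreline 0.0121 angle needed 27.78 pin->stud 24.51
wrist6 (0, np.float32(288.9904)) (384.5, np.float32(282.77652))
top edge angle 26.54
bot edge angle 26.43
width 0.039 pin [0.5254 0.3476] stud [0.6467 0.4033] scr [0.6032 0.376 ]
pin above ruled edge 0.0283 (home .029); pin-to-end 0.0975 (home .100)
stud off centreline 0.0042 angle needed 28.18 pin->stud 24.65
```

```bash
python3 - <<'E'
from h import *
go(27.3,.039,.03); st(); W=snap('wrist','wrist7')
go(27.3,.055,.06); go(27.3,.055,.2,z=.27)
r.move_joints([64.59,5.22,70.5,0,104.27,-3.25]); st()
snap('side','side8'); snap('scene','scene8')
E
python3 -c "
import cv2
a=cv2.imread('pics/side8.png')[270:420,230:500]
cv2.imwrite('pics/c11.png',cv2.resize(a,None,fx=2.9,fy=2.9,interpolation=cv2.INTER_CUBIC))
a=cv2.imread('pics/scene8.png')[170:280,240:440]
cv2.imwrite('pics/c12.png',cv2.resize(a,None,fx=4,fy=4,interpolation=cv2.INTER_CUBIC))"
```

```text
13.1 [0.6089 0.3453 0.1949] [-180.    -0.   117.2] F [ 0.1 -0.7  0.3] op 0.0004
15.81 [0.2274 0.5555 0.404 ] [-179.9    0.   157.7] F [ 0.3 -0.3 -0.3] op 0.0004
```

View pics/c11.png

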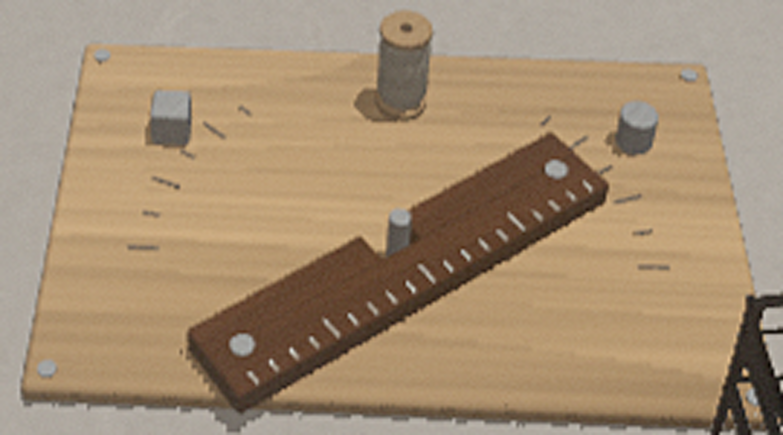

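View pics/c12.png

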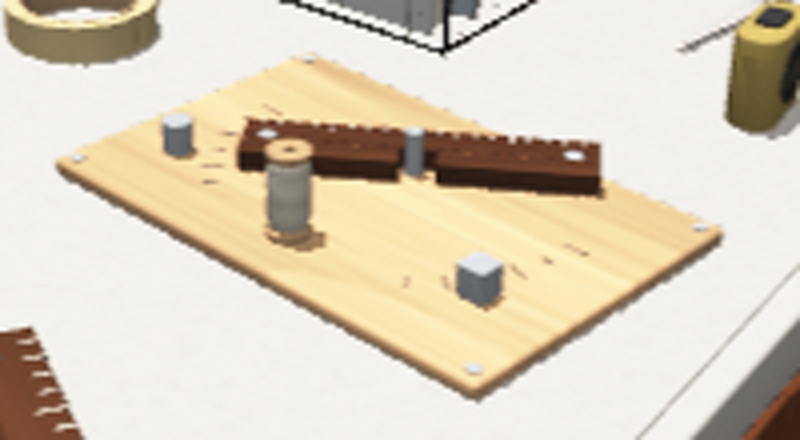

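View pics/wrist7.png

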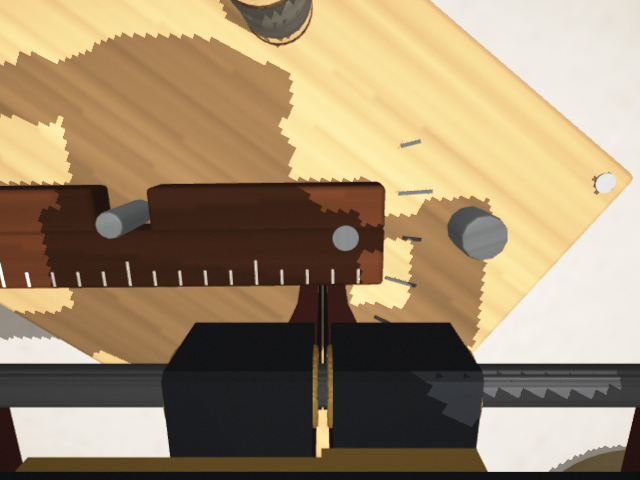

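```bash
python3 - <<'E'
from h import *
S=pickle.load(open('pics/side8.pkl','rb'));C=pickle.load(open('pics/scene8.pkl','rb'));W=pickle.load(open('pics/wrist7.pkl','rb'))
c1=lambda u,v:((u+.5)/2.9-.5+230,(v+.5)/2.9-.5+270)
c2=lambda u,v:((u+.5)/4-.5+240,(v+.5)/4-.5+170)
e=botedge(W); report(W,(0,191),(370,184),e(0),e(384.5),(346,238),(109,225),(488,236))
def ev(A,B,P,T):
    A,B,P,T=[x[:2] for x in (A,B,P,T)]
    d=B-A;u=d/np.linalg.norm(d);n=np.array([-u[1],u[0]]);M=(A+B)/2
    ang=lambda v:np.degrees(np.arctan2(v[1],v[0])).round(2)
    print('len',np.linalg.norm(d).round(4),'ang',ang(d),'mid->stud',ang(T-M),'pin->stud',ang(T-P),'pin in template x,along',((P-M)@n).round(4),((P-M)@u).round(4),'stud off axis',((T-M)@n).round(4))
sp={'A':(242,345),'B':(556,169),'P':(399,215),'T':(638,109)}
cp={'A':(573.5,156),'B':(267,133),'P':(414,130),'T':(178,121)}
z=dict(A=.024,B=.024,P=.038,T=.03)
ev(*[ray(S,*c1(*sp[k]),z[k]) for k in 'ABPT'])
ev(*[ray(C,*c2(*cp[k]),z[k]) for k in 'ABPT'])
ev(*[tri(S,c1(*sp[k]),C,c2(*cp[k])) for k in 'ABPT'])
for s,a,n in ((S,'side0','s'),(C,'scene0','c')):
    o=pickle.load(open(f'pics/{a}.pkl','rb'))['frame'].astype(int)
    x0,y0,x1,y1=(353,272,382,312) if n=='s' else (305,203,322,232)
    print('spool diff',np.abs(s['frame'].astype(int)-o)[y0:y1,x0:x1].max(2).mean().round(2))
E
```

```text
top edge angle 28.32
bot edge angle 27.79
width 0.0397 pin [0.5254 0.3476] stud [0.6475 0.4037] scr [0.6025 0.3779]
pin above ruled edge 0.0283 (home .029); pin-to-end 0.0977 (home .100)
stud off centreline 0.001 angle needed 28.2 pin->stud 24.67
len 0.17 ang 28.0 mid->stud 29.18 pin->stud 25.21 pin in template x,along 0.0094 0.002 stud off axis 0.0028
len 0.1704 ang 27.42 mid->stud 29.56 pin->stud 25.17 pin in template x,along 0.0102 0.0023 stud off axis 0.005
len 0.1698 ang 27.84 mid->stud 29.01 pin->stud 24.91 pin in template x,along 0.0096 0.0023 stud off axis 0.0028
spool diff 3.53
spool diff 30.37
```

```bash
python3 - <<'E'
from h import *
st(); r.hand_in()
E
```

```text
15.91 [0.2275 0.5555 0.4041] [-180.     0.   157.7] F [-0.3 -0.  -0.4] op 0.0003
the job is handed in; nothing more can be done
```

The template now points at the round stud with its notch on the pin, and the job was handed in at 15.9 s. I slid it flat with the closed fingers. I pushed its far end round the pin to about 23°, nudged it back along the pin because it had rolled about 5 mm, and then trimmed the angle.

- **Pointing:** the bar reads 27.4–28.0° across the views. The line from its centre to the round stud reads 28.2–29.6°, so the centreline passes 1–5 mm from the stud's axis, inside its 9 mm radius.
- **What "points at" means:** I took it as the bar's centreline aimed at the stud. The pin-to-stud line is about 25°, because the pin sits 9 mm off the bar's centreline, so the bar is about 3° off parallel to that line.
- **Notch:** the pin is about 9.4–10.2 mm off the bar's centreline (home is 9 mm) and about 2 mm off centre along the notch.
- **Spool and studs:** they look unmoved. In the side view the spool's patch of the picture barely changed. The scene view comparison was no use there, because the template now shows behind the spool.
- **Forces:** contact force read near zero (at most about 1.5 N) at each check. The arm finished clear of everything.

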